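Switch on the board test rig and hold its test key

TASK

Start the board test rig on the bench: push down the raised end of its rocker so that it tips fully over, then push the large round button fully home so that it stays in, then press the square key right down and keep it there - finish while the fingertips are still holding the key down. This is pressing only: pick nothing up, do not press the small round button, and leave the other things on and beside the rig where they are.

Things in the scene. Friction and masses are not known exactly. Their poses are not given: they have to be found in the camera images.
- rig: Aluminium carrier plate 170 (x) x 320 (y) x 12 mm, fixed; origin at centre of underside, x to its back, y left, z up. Four grey modules (80 x 66 x 40 mm) with black controls stand on it in a row along y, 72 mm apart, centres 30 mm behind the plate's centre, same yaw; their order varies. The plate's front strip is a ledge with loose things.
- rocker_raised_end (a point): Point on top of the black rocker (60 mm long along the rig's x, 30 mm wide), at its end nearest the rig's front, which is the raised end at the start; 22 mm from the rocker's pivot line (toward the front), 5 mm above it; it moves with the rocker. The pivot is 60 mm above the bench.
- rocker (a joint): Tilt of the rocker about its pivot, rad: -0.26 to 0.26; at the start -0.25 to -0.19 (front end up, off), 0 level, positive = front end down (on). It stays where it is left (friction 0.04 N m, no spring).
- latch_button_top (a point): Centre of the top face of the large round button, 34 mm across, which stands 14 mm above its module (66 mm above the bench) when out; moves with it.
- latch_button (a joint): How far the large round button is pushed down, m: 0 (out) to 0.008 (fully home). It stays where it is left (2.5 N of friction, no spring).
- key_top (a point): Centre of the top face of the square key, 40 x 40 mm, standing 14 mm above its module (66 mm above the bench) when up; moves with it.
- key (a joint): How far the square key is pressed down, m: 0 (up) to 0.007 (bottom). A spring returns it; 1.2 N starts it, 4 N holds it at the bottom.
- small_button_top (a point): Centre of the top face of the small round button, 18 mm across, standing 14 mm above its module (66 mm above the bench); not to be pressed.
- small_button (a joint): How far the small round button is pressed, m: 0 (up) to 0.006. A spring returns it, 3.2 N at the bottom.
- side_cutters: Side cutters, 42 x 121 x 12 mm, loose on the rig's front ledge; origin at the centre of the underside.
- heat_sink: Finned heat sink, 28 x 36 x 18 mm, loose on the front ledge; origin at the centre of the underside.
- tip_tinner: Small round white tin, 30 mm across, 18 mm high, loose on the front ledge; origin at the centre of the underside.
- kapton_roll: Roll of tape, 64 mm across, 18 mm high, loose on the bench at the rig's left; origin at the centre of the underside.
- flux_cleaner: Small bottle, 53 mm across, 94 mm high, loose on the bench at the rig's right; origin at the centre of the underside.
- multimeter: Hand multimeter, 152 x 78 x 43 mm, loose at the right of the bench; origin at the centre of the underside.
- key_module: The grey module that carries the square key, 80 x 66 x 40 mm, fixed on the plate; origin at the centre of its underside, axes as the plate's.

How it is judged:
By the outcome, as a careful person would: the job done as asked, in the order asked, and still so for the second after the job is handed in, while the arm keeps its last pose, push and grip.
It also fails if it takes over 43 s, if anything falls off the work surface, if the arm or the gripper's body presses on something with over 40 N, if the wrist force passes 120 N, or if a joint passes its speed limit or range.

ROBOT

A 6-joint arm with a two-finger parallel gripper is mounted at the origin on a cart in front of the work surface, level with it; the furniture and walls round the work are solid. World frame = base frame: x ahead of the robot, y to its left, z up, the work surface at z = 0. Lengths are in m, angles in rad, forces in N, time in s.
With the tool pointing down it reaches from about 0.275 to 0.75 m from the base axis. Payload 10.2 kg.
Tool frame: the origin (TCP) lies between the finger pads; the fingertips stand 17 mm ahead of it and the grasp point (between the pads) lies 2 mm behind it (robot.tcp_to_tips is the distance from the TCP to the fingertips, in m); z points along the fingers, y is the line along which they close (so a half turn about z gives the same grasp; the last joint's range is limited). The gripper opens to 85 mm and grips with 20 to 120 N. Pads are 22 mm wide; open, the fingers measure 114 mm over their backs; the gripper's body (76 mm by 85 mm) begins 54 mm behind the grasp point. The pads swing forward as they close: fully open they stand 13 mm farther back than shut.
Start: joints at [0.964, 0.313, 1.498, -0, 1.331, -0.223], TCP at [0.197, 0.487, 0.248] pointing down, gripper open.
Joint ranges: [-2.94, 2.94], [-0.97, 2.17], [0.19, 2.56], [-1.23, 4.37], [0.02, 3.11], [-2.88, 2.88]. Speed limits (rad/s): [2.39, 2.39, 3.01, 3.14, 3.14, 3.14].

INTERFACE

Orientations are given as a 3x3 rotation matrix whose columns are the frame's x, y, z axes.
In Python, from cell import robot gives the robot as it stands.
- The arm moves only by the shell command python3 -m pendant 'ROWS' [FORCE]. ROWS is JSON, a list of rows, each a list of 7 numbers: the opening, from 0 (shut) to 1 (fully open), then the shift along the tool's x, y, z each as a share of 0.5 m, from -1 to 1, then the turn, a rotation vector about the tool's x, y, z each as a share of 60 degrees, from -1 to 1. In form: [[grip, tx, ty, tz, rx, ry, rz], ...]. A call has 1 to 20 rows; each row shifts and turns the commanded pose from where the row before left it, along the tool's axes as they then stand; what a row does not reach is not made up. A row lasts 1/12 s, in which the tool goes at most 41.7 mm and 7.16 degrees, less where a joint would pass 70% of its speed; a pose out of reach is approached as far as the arm can. A call with a number of a shift or a turn outside -1 to 1 is refused whole. A call with a gripper value outside its range is refused whole. The fingers move at their own pace and stop on an object; FORCE is the grip in N (left out, the last holds). Time passes only in rows, so rows that do not move let the fingers close. It gives the time, the measured TCP pose, the force, the opening and the grip force at its end, in the units of the state.
- robot.observe(): the state, without advancing time (a new reading comes with each control period).
- robot.camera(name): name is "scene" or "top" or "wrist"; returns a dict with "img" (420x560x3 uint8, red, green, blue), "z_map" (420x560 float32, m along the optical axis (not along the pixel's ray), 0 where there is no reading), "intrinsics" (3x3 intrinsics, pixels), "dist_coeffs" ([k1, k2, p1, p2, k3] as OpenCV has them; the pictures are not rectified), "R" (3x3) and "t" (3): a world point X has camera coordinates R X + t; the wrist camera has in their place "tool_from_camera" (4x4, takes a point from camera to tool coordinates, whose origin is the TCP and whose axes are the flange's). Camera axes: x right, y down, z forward; pixel columns grow to the right and rows downward; lengths in m; the calibration is good to about 2 mm. A picture is of the moment at which its call begins: read the wrist's pose just before it.
- robot.hand_in(): hands the job in; it is judged then, once.
Trained networks look in a picture, given as the dict that the camera call returned (one of the last four; its "shot" number tells which), for a name from the list of things; names that differ only in an ending like _2 or _b are one class to them, and where a whole thing is asked for, a point or a joint stands for the part that bears it (a point fixed in the world has none). Each returns a list of dicts, best first, with "confidence" (0 to 1); they miss things now and then, are a little off and sometimes report something else, mostly with a low value. They report only what shows in the picture. A call takes as long as a camera call.
- robot.regions_of(picture, query): "mask" (420x560 bool, what is visible of it).
- robot.pinpoint(picture, query): "point" ([x, y, z] in m, in world coordinates, good to about 4 mm: a listed point, or the origin of a listed thing).
The state is a dict: "time": time; "q": joint angles; "joint_vel": joint speeds; "joint_torque": joint torques, N m; "tcp_pos": TCP position; "eef_rot": TCP orientation; "force": force on the tool from outside, world axes, zero at the start; "ft_torque": the same for the moment, N m; "gripper_width": finger opening in m; "gripper_force": force on a finger pad.
Only numpy, scipy, OpenCV 4.12 (cv2) and the standard library are available. Lean on these libraries where they do the work, as an engineer would, in place of code of your own. Each camera call takes 0.05 s, during which the arm holds its last target. There are 200 camera calls.

## Working session

There is one attempt and no reset: what is moved stays moved. The work goes in short steps, Python scripts to look and compute and a shell command to move; the robot and the scene stay as the last step left them, time stands still between calls to the robot, and variables do not carry over. Pictures are saved under pics/ and viewed, at most 10 in all, crops included, and the job is handed in when it is done.

```bash
mkdir -p pics
cat > h.py <<'E'
from cell import robot
import numpy as np, cv2
def save(n,c): cv2.imwrite(f'pics/{n}.png',c['img'][:,:,::-1])
E
python3 - <<'E'
from h import *
s=robot.observe(); print(s['time'],s['tcp_pos'],s['eef_rot'],s['gripper_width'],robot.tcp_to_tips)
for n in('top','scene'):
    c=robot.camera(n); save(n,c)
    for q in ['rig','rocker_raised_end','latch_button_top','key_top','small_button_top','key_module','side_cutters','heat_sink','tip_tinner','flux_cleaner','kapton_roll','multimeter']:
        for d in robot.pinpoint(c,q)[:2]: print(n,q,np.round(d['point'],4),round(d['confidence'],2))
E
```

```text
0.0 [0.19643807 0.48660042 0.24773324] [[-9.27278265e-01  3.74372120e-01 -7.31005470e-04]
 [ 3.74372736e-01  9.27277668e-01 -1.08683688e-03]
 [ 2.70963620e-04 -1.28146873e-03 -9.99999142e-01]] 0.08567048784434741 0.017
top rig [ 0.5061 -0.1344  0.0028] 0.71
top rocker_raised_end [ 0.5196 -0.0245  0.0743] 0.78
top latch_button_top [ 0.5307 -0.2424  0.0675] 0.43
top key_top [ 0.5391 -0.1724  0.0676] 0.76
top key_top [ 0.5299  0.0723 -0.0014] 0.74
top small_button_top [ 0.5405 -0.099   0.0657] 0.46
top key_module [ 0.5355 -0.177   0.0096] 0.93
top side_cutters [ 0.4626 -0.0578  0.0087] 0.63
top heat_sink [ 0.4541 -0.162   0.0166] 0.5
top tip_tinner [ 0.45   -0.2499  0.015 ] 0.52
top flux_cleaner [ 0.5039 -0.3479  0.0033] 0.6
top kapton_roll [0.5287 0.0722 0.002 ] 0.78
top kapton_roll [ 0.454  -0.1652  0.0168] 0.58
top multimeter [ 0.4704 -0.6148  0.0022] 0.89
scene rig [ 0.4496 -0.2492  0.0113] 0.61
scene rocker_raised_end [ 0.5221 -0.0247  0.0721] 0.46
scene latch_button_top [ 0.5296 -0.243   0.0658] 0.66
scene key_top [ 0.5359 -0.1779  0.0664] 0.69
scene key_module [ 0.5318 -0.1709  0.0107] 0.82
scene side_cutters [ 0.4592 -0.0529  0.0134] 0.59
scene side_cutters [ 0.5072 -0.1308  0.0007] 0.36
scene heat_sink [ 0.4573 -0.1624  0.0118] 0.7
scene tip_tinner [ 0.4509 -0.2477  0.0128] 0.59
scene flux_cleaner [ 0.5049 -0.3499 -0.0035] 0.79
scene kapton_roll [0.5352 0.0742 0.0049] 0.58
scene kapton_roll [ 0.532  -0.1712  0.0105] 0.47
scene multimeter [ 0.4717 -0.6155 -0.0019] 0.73
```

View pics/top.png

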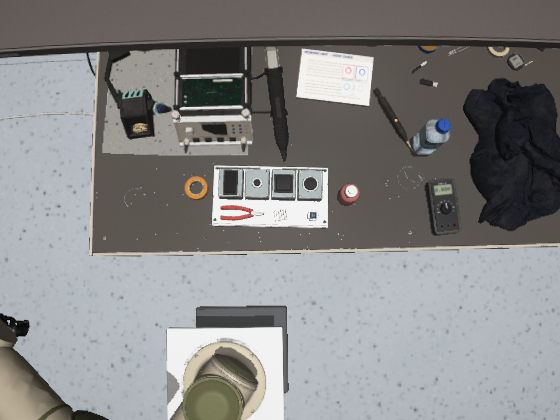

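View pics/scene.png

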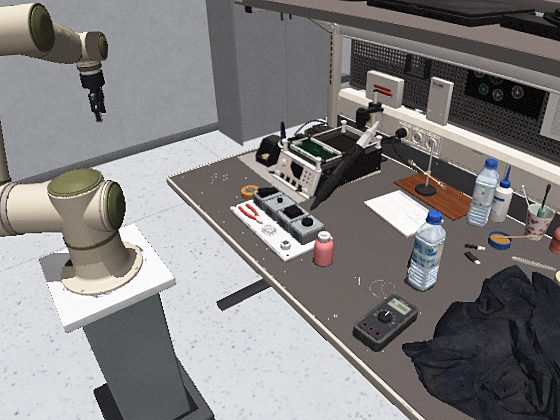

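The top view shows the row from left to right: rocker (231,183), small button (257,183), key (284,184), latch button (311,184). This agrees with the pinpointed heights and the 72 mm pitch. I'll shut the gripper and go over the rocker end, high up.

```bash
python3 -m pendant '[[0,-0.0493,-0.0358,0.0047,0,0,0],[0,-0.0493,-0.0358,0.0047,0,0,0],[0,-0.0493,-0.0358,0.0047,0,0,0],[0,-0.0493,-0.0358,0.0047,0,0,0],[0,-0.0493,-0.0358,0.0047,0,0,0],[0,-0.0493,-0.0358,0.0047,0,0,0],[0,-0.0493,-0.0358,0.0047,0,0,0],[0,-0.0493,-0.0358,0.0047,0,0,0],[0,-0.0493,-0.0358,0.0047,0,0,0],[0,-0.0493,-0.0358,0.0047,0,0,0],[0,-0.0493,-0.0358,0.0047,0,0,0],[0,-0.0493,-0.0358,0.0047,0,0,0],[0,-0.0493,-0.0358,0.0047,0,0,0],[0,-0.0493,-0.0358,0.0047,0,0,0],[0,-0.0493,-0.0358,0.0047,0,0,0],[0,-0.0493,-0.0358,0.0047,0,0,0],[0,-0.0493,-0.0358,0.0047,0,0,0],[0,-0.0493,-0.0358,0.0047,0,0,0],[0,-0.0493,-0.0358,0.0047,0,0,0],[0,-0.0493,-0.0358,0.0047,0,0,0]]'
python3 -m pendant '[[0,0,0,0,0,0,-0.08],[0,0,0,0,0,0,-0.08],[0,0,0,0,0,0,-0.08],[0,0,0,0,0,0,-0.08],[0,0,0,0,0,0,0],[0,0,0,0,0,0,0]]'
python3 - <<'E'
from h import *
s=robot.observe(); print(s['time'],s['tcp_pos'],s['eef_rot'].round(3) if hasattr(s['eef_rot'],'round') else s['eef_rot'],s['gripper_width'],s['force'],s['q'])
c=robot.camera('wrist'); save('wrist1',c); print(c['tool_from_camera'])
for q in ['rocker_raised_end','latch_button_top','key_top','small_button_top','key_module']:
    for d in robot.pinpoint(c,q)[:2]: print(q,np.round(d['point'],4),round(d['confidence'],2))
E
```

```text
time: 2.97
tcp_pos: [0.5203, -0.0312, 0.2012]
eef_rot: [[-0.927, 0.375, 0.0], [0.375, 0.927, -0.0], [-0.0, 0.0, -1.0]]
force: [-0.1, 0.4, -0.4]
gripper_width: -0.0005
gripper_force: 0.0
time: 3.47
tcp_pos: [0.5197, -0.0297, 0.2013]
eef_rot: [[-0.999, 0.051, -0.0], [0.051, 0.999, -0.0], [0.0, -0.0, -1.0]]
force: [-0.1, -0.0, -0.7]
gripper_width: 0.0
gripper_force: 0.0
3.4667 [ 0.51968779 -0.0297247   0.201293  ] [[-0.999  0.051 -0.   ]
 [ 0.051  0.999 -0.   ]
 [ 0.    -0.    -1.   ]] 1.9255928977967652e-05 [-0.12242587 -0.01006576 -0.72871612] [-2.82452956e-01  3.44569865e-01  1.58143096e+00 -1.56605691e-05
  1.21559159e+00 -1.80211290e+00]
[[-6.07751500e-05 -9.58972817e-01 -2.83498029e-01  7.16205199e-02]
 [ 9.99999930e-01  4.62325111e-05 -3.70764015e-04  7.71664974e-04]
 [ 3.68659437e-04 -2.83498031e-01  9.58972747e-01 -1.25190341e-01]
 [ 0.00000000e+00  0.00000000e+00  0.00000000e+00  1.00000000e+00]]
rocker_raised_end [ 0.5193 -0.0218  0.0693] 0.77
latch_button_top [ 0.5328 -0.2449  0.0669] 0.77
key_top [ 0.537  -0.1669  0.0637] 0.85
small_button_top [ 0.5367 -0.1004  0.0648] 0.61
key_module [ 0.5394 -0.1688  0.0139] 0.66
```

View pics/wrist1.png

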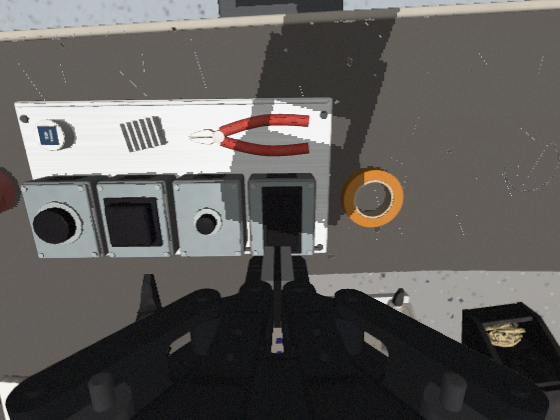

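The wrist view (flipped) shows latch (55,224), key (131,220), small button (206,222) and rocker (283,217), with the raised end under the fingertips. The fused fit puts the raised end at (0.5205, -0.026), the key at (0.536, -0.171), the latch at (0.532, -0.243), yaw about -0.05. Descending.

```bash
python3 -m pendant '[[0,0.0003,0.0012,0.035,0,0,0],[0,0.0003,0.0012,0.035,0,0,0],[0,0.0003,0.0012,0.035,0,0,0],[0,0.0003,0.0012,0.035,0,0,0],[0,0.0003,0.0012,0.035,0,0,0],[0,0.0003,0.0012,0.035,0,0,0],[0,0,0,0,0,0,0]]'
python3 -m pendant '[[0,0,0,0.008,0,0,0],[0,0,0,0.008,0,0,0],[0,0,0,0.006,0,0,0],[0,0,0,0.006,0,0,0],[0,0,0,0,0,0,0]]'
```

```text
time: 4.35
tcp_pos: [0.5174, -0.0256, 0.0935]
eef_rot: [[-0.999, 0.049, -0.005], [0.049, 0.999, 0.001], [0.005, 0.001, -1.0]]
force: [-0.9, 0.3, -0.5]
gripper_width: 0.0001
gripper_force: 0.0
time: 4.77
tcp_pos: [0.519, -0.0262, 0.0823]
eef_rot: [[-0.999, 0.049, 0.0], [0.049, 0.999, -0.0], [-0.0, -0.0, -1.0]]
force: [1.1, -0.1, 0.1]
gripper_width: 0.0
gripper_force: 0.0
```

```bash
python3 -m pendant '[[0,0,0,0.004,0,0,0],[0,0,0,0,0,0,0]]'; python3 -m pendant '[[0,0,0,0.004,0,0,0],[0,0,0,0,0,0,0]]'
python3 - <<'E'
from h import *
s=robot.observe(); print(s['tcp_pos'],s['force'])
c=robot.camera('scene'); im=c['img'][170:270,220:340]; cv2.imwrite('pics/sc2.png',cv2.resize(im[:,:,::-1],None,fx=5,fy=5,interpolation=cv2.INTER_CUBIC))
E
```

```text
time: 4.93
tcp_pos: [0.5189, -0.0262, 0.0804]
eef_rot: [[-0.999, 0.049, 0.0], [0.049, 0.999, -0.0], [-0.0, -0.0, -1.0]]
force: [-1.2, 0.4, 1.8]
gripper_width: 0.0002
gripper_force: 1.0
time: 5.1
tcp_pos: [0.5188, -0.0261, 0.0781]
eef_rot: [[-0.999, 0.049, -0.0], [0.049, 0.999, -0.0], [0.0, -0.0, -1.0]]
force: [-2.5, 0.8, 2.1]
gripper_width: -0.0
gripper_force: 1.4
[ 0.51880456 -0.02613109  0.07814908] [-2.52466779  0.84666535  2.07516739]
```

View pics/sc2.png

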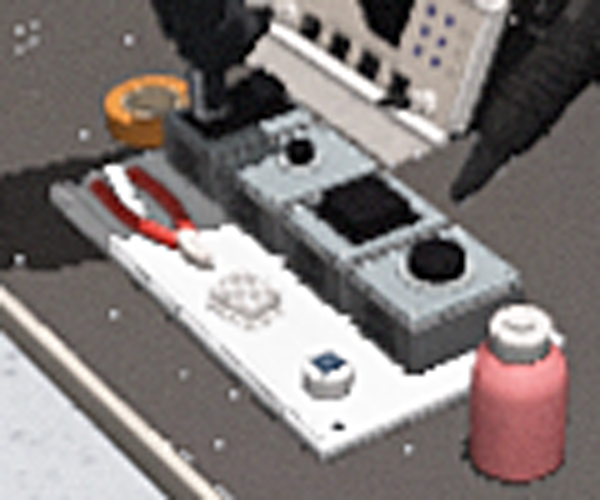

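The fingertips are on the rocker's front end (crop 210,110) and it is already going down; nothing else has moved. I'll push until it meets the stop.

```bash
for i in 1 2 3; do :; done; python3 -m pendant '[[0,0,0,0.003,0,0,0],[0,0,0,0,0,0,0]]'; python3 -m pendant '[[0,0,0,0.003,0,0,0],[0,0,0,0,0,0,0]]' ; python3 -m pendant '[[0,0,0,0.003,0,0,0],[0,0,0,0,0,0,0]]'
```

```text
time: 5.32
tcp_pos: [0.519, -0.0261, 0.0776]
eef_rot: [[-0.999, 0.048, -0.0], [0.048, 0.999, -0.0], [0.0, -0.0, -1.0]]
force: [-7.4, 0.3, 13.4]
gripper_width: -0.0001
gripper_force: 6.9
time: 5.48
tcp_pos: [0.519, -0.0262, 0.0773]
eef_rot: [[-0.999, 0.048, 0.0], [0.048, 0.999, -0.0], [-0.0, -0.0, -1.0]]
force: [-12.1, 1.1, 24.8]
gripper_width: -0.0001
gripper_force: 13.6
time: 5.65
tcp_pos: [0.5191, -0.0262, 0.0769]
eef_rot: [[-0.999, 0.048, 0.001], [0.048, 0.999, -0.001], [-0.001, -0.001, -1.0]]
force: [-16.6, 2.0, 37.4]
gripper_width: -0.0
gripper_force: 20.5
```

The rocker is hard on its stop: tips at z = 0.060, 37 N, against 0.059 expected when fully over. Next I'll rise and go over the latch button.

```bash
python3 -m pendant '[[0,0,0,-0.02,0,0,0],[0,0,0,-0.04,0,0,0],[0,0,0,-0.04,0,0,0],[0,0,0,-0.02,0,0,0],[0,-0.0047,-0.0432,0,0,0,0],[0,-0.0047,-0.0432,0,0,0,0],[0,-0.0047,-0.0432,0,0,0,0],[0,-0.0047,-0.0432,0,0,0,0],[0,-0.0047,-0.0432,0,0,0,0],[0,-0.0047,-0.0432,0,0,0,0],[0,-0.0047,-0.0432,0,0,0,0],[0,-0.0047,-0.0432,0,0,0,0],[0,-0.0047,-0.0432,0,0,0,0],[0,-0.0047,-0.0432,0,0,0,0],[0,0,0,0,0,0,0],[0,0,0,0,0,0,0]]'
python3 - <<'E'
from h import *
for n in('wrist','top','scene'):
    c=robot.camera(n); save(n+'3',c)
    for q in ['rocker_raised_end','latch_button_top','key_top']:
        for d in robot.pinpoint(c,q)[:1]: print(n,q,np.round(d['point'],4),round(d['confidence'],2))
E
```

```text
time: 6.98
tcp_pos: [0.5318, -0.2436, 0.1331]
eef_rot: [[-0.999, 0.05, -0.0], [0.05, 0.999, 0.0], [0.0, 0.0, -1.0]]
force: [0.0, -0.3, -0.8]
gripper_width: 0.0002
gripper_force: 0.0
wrist latch_button_top [ 0.5333 -0.2435  0.0668] 0.82
wrist key_top [ 0.5394 -0.1704  0.0633] 0.77
top rocker_raised_end [ 0.5027 -0.3482  0.0007] 0.7
scene rocker_raised_end [ 0.5213 -0.0217  0.0601] 0.53
scene latch_button_top [ 0.5315 -0.2433  0.0643] 0.59
scene key_top [ 0.5358 -0.1783  0.0626] 0.49
```

View pics/wrist3.png

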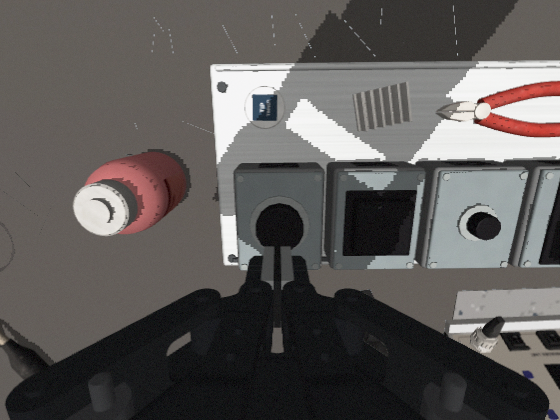

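The rocker's front end now reads z = 0.060, so it is over. The latch button (280,225) lies in line with the tips and measures (0.532, -0.2435), which matches the TCP. Pressing.

```bash
python3 -m pendant '[[0,0,0,0.03,0,0,0],[0,0,0,0.03,0,0,0],[0,0,0,0.02,0,0,0],[0,0,0,0.01,0,0,0],[0,0,0,0.005,0,0,0],[0,0,0,0,0,0,0]]'; python3 -m pendant '[[0,0,0,0.004,0,0,0],[0,0,0,0.004,0,0,0],[0,0,0,0.004,0,0,0],[0,0,0,0,0,0,0]]';python3 -m pendant '[[0,0,0,0.004,0,0,0],[0,0,0,0,0,0,0]]'
```

```text
time: 8.08
tcp_pos: [0.5319, -0.243, 0.0862]
eef_rot: [[-0.999, 0.049, -0.0], [0.049, 0.999, 0.0], [0.0, 0.0, -1.0]]
force: [-1.7, -0.2, -0.1]
gripper_width: 0.0001
gripper_force: 0.0
time: 8.42
tcp_pos: [0.5321, -0.2431, 0.0804]
eef_rot: [[-0.999, 0.049, 0.001], [0.049, 0.999, -0.0], [-0.001, -0.0, -1.0]]
force: [0.4, -0.6, 0.5]
gripper_width: -0.0001
gripper_force: 0.0
time: 8.58
tcp_pos: [0.532, -0.2431, 0.0783]
eef_rot: [[-0.999, 0.049, 0.0], [0.049, 0.999, -0.0], [-0.0, -0.0, -1.0]]
force: [0.1, 0.2, 0.6]
gripper_width: 0.0001
gripper_force: 0.4
```

```bash
python3 -m pendant '[[0,0,0,0.004,0,0,0],[0,0,0,0.003,0,0,0],[0,0,0,0,0,0,0]]'; python3 -m pendant '[[0,0,0,0.003,0,0,0],[0,0,0,0,0,0,0]]'; python3 -m pendant '[[0,0,0,0.003,0,0,0],[0,0,0,0,0,0,0]]'
```

```text
time: 8.83
tcp_pos: [0.532, -0.2431, 0.0751]
eef_rot: [[-0.999, 0.049, 0.0], [0.049, 0.999, -0.0], [-0.0, -0.0, -1.0]]
force: [0.3, -0.3, 5.1]
gripper_width: 0.0
gripper_force: 2.4
time: 9.0
tcp_pos: [0.5321, -0.2431, 0.0749]
eef_rot: [[-0.999, 0.048, 0.001], [0.048, 0.999, -0.001], [-0.001, -0.001, -1.0]]
force: [-5.4, 2.3, 17.3]
gripper_width: -0.0001
gripper_force: 8.4
time: 9.17
tcp_pos: [0.5322, -0.2432, 0.0748]
eef_rot: [[-0.999, 0.048, 0.001], [0.048, 0.999, -0.001], [-0.001, -0.001, -1.0]]
force: [-8.9, 6.0, 28.6]
gripper_width: 0.0002
gripper_force: 14.4
```

The latch is at its stop: tips at 0.058, 29 N. Next, the key.

```bash
python3 -m pendant '[[0,0,0,-0.02,0,0,0],[0,0,0,-0.04,0,0,0],[0,0,0,-0.04,0,0,0],[0,0,0,-0.01,0,0,0],[0,-0.0005,0.018,0,0,0,0],[0,-0.0005,0.0355,0,0,0,0],[0,-0.0005,0.0355,0,0,0,0],[0,-0.0005,0.0355,0,0,0,0],[0,0,0.0175,0,0,0,0],[0,0,0,0,0,0,0],[0,0,0,0,0,0,0]]'
python3 - <<'E'
from h import *
for n in('wrist','top','scene'):
    c=robot.camera(n); save(n+'4',c)
    for q in ['rocker_raised_end','latch_button_top','key_top','small_button_top']:
        for d in robot.pinpoint(c,q)[:1]: print(n,q,np.round(d['point'],4),round(d['confidence'],2))
E
```

```text
time: 10.08
tcp_pos: [0.5362, -0.1719, 0.1262]
eef_rot: [[-0.999, 0.048, -0.001], [0.048, 0.999, 0.0], [0.001, 0.0, -1.0]]
force: [-0.5, 0.4, 0.0]
gripper_width: 0.0002
gripper_force: 0.0
wrist rocker_raised_end [ 0.5192 -0.0246  0.0558] 0.63
wrist latch_button_top [ 0.5289 -0.2417  0.0577] 0.71
wrist key_top [ 0.5352 -0.1685  0.0649] 0.82
wrist small_button_top [ 0.5373 -0.1007  0.065 ] 0.88
top rocker_raised_end [ 0.5144 -0.0235  0.0606] 0.73
top latch_button_top [ 0.5345 -0.2396  0.0628] 0.56
scene rocker_raised_end [ 0.524  -0.0206  0.0638] 0.68
scene latch_button_top [ 0.5338 -0.2426  0.0578] 0.51
scene key_top [ 0.5221 -0.0186  0.0586] 0.61
scene small_button_top [ 0.5362 -0.0969  0.0674] 0.42
```

View pics/wrist4.png

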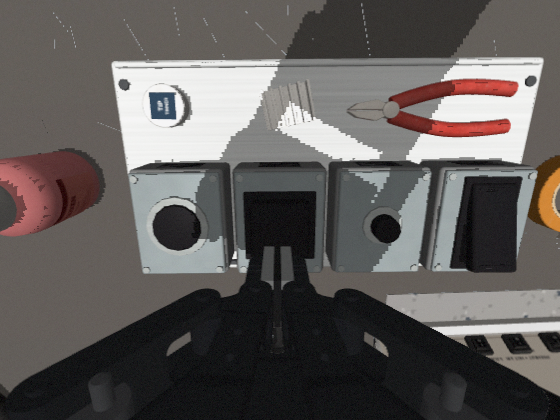

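The latch (178,227) is down at z ≈ 0.058 and the rocker (492,223) is tipped. The key (280,222) lies in line with the tips. Pressing and holding.

```bash
python3 -m pendant '[[0,0,0,0.03,0,0,0],[0,0,0,0.03,0,0,0],[0,0,0,0.02,0,0,0],[0,0,0,0.006,0,0,0],[0,0,0,0.004,0,0,0],[0,0,0,0.004,0,0,0],[0,0,0,0,0,0,0]]'; python3 -m pendant '[[0,0,0,0.003,0,0,0],[0,0,0,0.003,0,0,0],[0,0,0,0,0,0,0]]'; python3 -m pendant '[[0,0,0,0.003,0,0,0],[0,0,0,0,0,0,0]]'
```

```text
time: 11.42
tcp_pos: [0.5366, -0.1722, 0.0802]
eef_rot: [[-0.999, 0.049, 0.001], [0.049, 0.999, -0.0], [-0.001, -0.0, -1.0]]
force: [-1.2, 0.2, 2.2]
gripper_width: 0.0
gripper_force: 1.0
time: 11.67
tcp_pos: [0.5367, -0.1723, 0.0771]
eef_rot: [[-0.999, 0.049, 0.001], [0.049, 0.999, -0.001], [-0.001, -0.0, -1.0]]
force: [-0.5, 1.0, 3.6]
gripper_width: -0.0003
gripper_force: 1.7
time: 11.83
tcp_pos: [0.5367, -0.1723, 0.076]
eef_rot: [[-0.999, 0.049, 0.001], [0.049, 0.999, -0.001], [-0.001, -0.0, -1.0]]
force: [-1.5, 1.2, 5.7]
gripper_width: -0.0004
gripper_force: 3.3
```

```bash
python3 -m pendant '[[0,0,0,0.003,0,0,0],[0,0,0,0,0,0,0],[0,0,0,0,0,0,0]]'; python3 -m pendant '[[0,0,0,0.002,0,0,0],[0,0,0,0,0,0,0],[0,0,0,0,0,0,0],[0,0,0,0,0,0,0]]'
python3 - <<'E'
from h import *
c=robot.camera('scene'); im=c['img'][170:270,220:340]; cv2.imwrite('pics/sc5.png',cv2.resize(im[:,:,::-1],None,fx=5,fy=5,interpolation=cv2.INTER_CUBIC))
for q in ['rocker_raised_end','latch_button_top']:
    for d in robot.pinpoint(c,q)[:1]: print(q,np.round(d['point'],4),round(d['confidence'],2))
E
```

```text
time: 12.08
tcp_pos: [0.5368, -0.1723, 0.0757]
eef_rot: [[-0.999, 0.048, 0.001], [0.048, 0.999, -0.001], [-0.001, -0.001, -1.0]]
force: [-6.2, 2.1, 19.5]
gripper_width: 0.0
gripper_force: 9.7
time: 12.42
tcp_pos: [0.5368, -0.1723, 0.0756]
eef_rot: [[-0.999, 0.048, 0.002], [0.048, 0.999, -0.001], [-0.002, -0.001, -1.0]]
force: [-9.2, 5.3, 26.8]
gripper_width: -0.0003
gripper_force: 13.5
rocker_raised_end [ 0.5214 -0.0246  0.0599] 0.71
```

View pics/sc5.png

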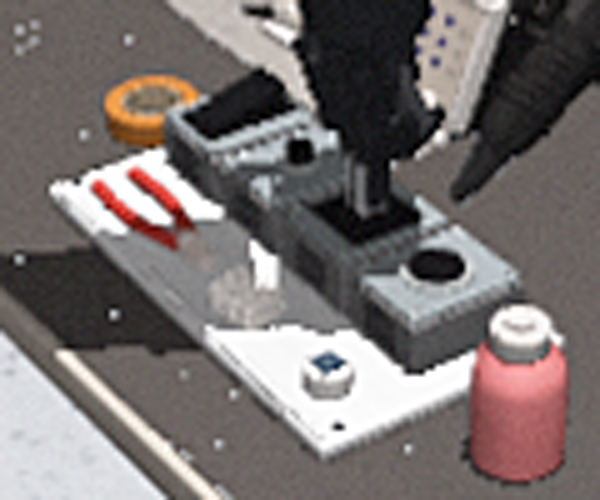

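The key is held on its stop (27 N, tips at 0.0586, against 0.059 expected). The rocker is over (crop 240,105), the latch is in (437,265), and the loose things are where they were.

```bash
python3 -c "from cell import robot; print(robot.hand_in())"
```

```text
the job is handed in; nothing more can be done
None
```

Handed in at about 12.5 s: rocker tipped fully over, large round button fully home, and the square key held down on its stop at 27 N, with the small button and loose items left alone.

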